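Put the slot gauge away in its holder

TASK

One of the two slot gauges lies loose on the bench: put it away in the empty gauge holder, its flat plate standing on edge in the slot between the two cheeks and its handle lying in front of them, so that the gauge rests level and fully down on the holder's base plate with nearly all of the plate between the cheeks. Set it down, do not drop it, and leave the other gauge undisturbed in its own holder.

Things in the scene. Friction and masses are not known exactly. Their poses are not given: they have to be found in the camera images.
- gauge: Loose slot gauge, 0.12 kg, lying on the bench, plate on edge: black block handle 96 long, 26 wide, 40 high, with a flat steel plate 5 thick out of one end. Origin: middle of the handle's underside (about the balance point: grip the handle here across its width). x from handle to plate, z up. Handle x -48 to 48, bolster 16 wide to 57, plate to the tip at 118, z 2 to 30.
- gauge_plate (a point): Centre of the loose gauge's flat plate, 83 mm from the gauge's origin along its x and 16 mm up. When home it is at x 43, y 0, z 22 in the holder's frame, the two x axes alike: the gauge's origin is then at x -40, y 0, z 6, on the base plate, the tip 10 mm short of the end wall.
- holder: Empty holder, painted grey, fixed: base plate 190 (x) by 80 (y) by 6, two cheeks and an end wall on its rear half. Origin: centre of its underside; x along the slot from open front to end wall, z up. Slot at y 0, 14 wide, open at top and front, floor z 6; cheeks x 27 to 88, upright to z 27, flaring to a mouth 44 wide at z 46. End wall at x 88, 44 high. Before x 27 bare base for the handle.
- housed_gauge: The other slot gauge, of the same make, with the same origin and axes, already home in a second holder like the empty one, fixed under it. Not to be disturbed.

How it is judged:
By the outcome, as a careful person would: the job done as asked, in the order asked, and still so for the second after the job is handed in, with the robot touching nothing.
It also fails if it takes over 38 s, if anything falls off the work surface, if the arm or the gripper's body presses on something with over 40 N, if the wrist force passes 120 N, or if a joint passes its speed limit or range.

ROBOT

A 7-joint arm with a two-finger parallel gripper is mounted at the origin on a cart in front of the work surface, level with it; the furniture and walls round the work are solid. World frame = base frame: x ahead of the robot, y to its left, z up, the work surface at z = 0. Lengths are in m, angles in rad, forces in N, time in s.
With the tool pointing down it reaches from about 0.4 to 0.875 m from the base axis. Payload 4.4 kg.
Tool frame: the origin (TCP) lies on the centre line of the jaws, within the pads' length; the fingertips stand 8 mm ahead of it and the grasp point (between the pads) lies 11 mm behind it; z points along the fingers, y is the line along which they close (so a half turn about z gives the same grasp; the last joint's range is limited). The gripper opens to 85 mm and grips with 20 to 120 N. Pads are 22 mm wide; open, the fingers measure 114 mm over their backs; the gripper's body (76 mm by 85 mm) begins 54 mm behind the grasp point. The pads swing forward as they close: fully open they stand 13 mm farther back than shut.
Start: joints at [-1.254, 0.628, 0.038, 1.517, -0.027, 0.996, -0.02], TCP at [0.243, 0.603, 0.239] pointing down, gripper open.
Joint ranges: [-3.06, 3.06], [-0.37, 2.12], [-1.25, 1.32], [0.18, 2.47], [-1.1, 4.24], [0.23, 1.98], [-2.94, 2.94]. Speed limits (rad/s): [2.57, 2.57, 3.14, 3.14, 3.14, 3.14, 3.14].

INTERFACE

Orientations are given as [roll, pitch, yaw] about the fixed x, y, z axes, in that order (R = Rz(yaw) Ry(pitch) Rx(roll)).
In Python, from plant import r, state, eyes, job_done, nets gives the robot as it stands. Calls block until the motion is done:
- r.reach(position, orientation): joint-space move of the TCP to a pose.
- r.line_to(position, speed=0.15, frame=None, until_force=None): straight line of the TCP; frame=None keeps the orientation; speed is the mean speed in m/s. With until_force (N) it stops when the force on the tool has changed by that much, and returns True; else False.
- r.movej(angles): joint-space move.
- r.open_gripper() and r.close_gripper(): open the fingers fully, or close them until they stop; the grip force is fixed at half the most.
- r.wait(seconds).
- r.inverse_kinematics(position, orientation): joint angles nearest the present ones, or None.
- state(): the state.
- eyes.grab_frame(name): name is "side" or "top" or "wrist"; returns a dict with "img" (480x640x3 uint8, red, green, blue), "camera_matrix" (3x3 intrinsics, pixels), "world_from_camera" (4x4, takes a point from camera to world coordinates); the wrist camera has in their place "mount" (4x4, takes a point from camera to tool coordinates, whose origin is the TCP and whose axes are the flange's). Camera axes: x right, y down, z forward; pixel columns grow to the right and rows downward; lengths in m; the calibration is good to about 2 mm. A picture is of the moment at which its call begins: read the wrist's pose just before it. There is no depth.
A pose or a line that the arm cannot do raises r.MotionError and nothing moves.
- job_done(): hands the job in; it is judged then, once.
Trained networks look in a picture, given as the dict that the camera call returned (one of the last four; its "shot" number tells which), for a name from the list of things; names that differ only in an ending like _2 or _b are one class to them, and where a whole thing is asked for, a point or a joint stands for the part that bears it (a point fixed in the world has none). Each returns a list of dicts, best first, with "score" (0 to 1); they miss things now and then, are a little off and sometimes report something else, mostly with a low value. They report only what shows in the picture. A call takes as long as a camera call.
- nets.cut_out(thing, picture): "pixels" (480x640 bool, what is visible of it) and "position" ([row, column] in pixels, amid what is visible of it).
The state is a dict: "t": time; "qpos": joint angles; "joint_velocities": joint speeds; "tau": joint torques, N m; "eef_pos": TCP position; "tcp_rot": TCP orientation; "force": force on the tool from outside, world axes, zero at the start; "moment": the same for the moment, N m; "width": opening from 0.0 (shut) to 1.0 (fully open); "finger_force": force on a finger pad.
Only numpy, scipy, OpenCV 4.12 (cv2) and the standard library are available. Lean on these libraries where they do the work, as an engineer would, in place of code of your own. Each camera call takes 0.05 s, during which the arm holds its last target. There are 200 camera calls.

## Working session

There is one attempt and no reset: what is moved stays moved. The work goes in short steps, each a Python script; the robot and the scene stay as the last script left them, time stands still between calls to the robot, and variables do not carry over. Pictures are saved under pics/ and viewed, at most 10 in all, crops included, and the job is handed in when it is done.

```bash
ls; mkdir -p pics
cat > h.py <<'E'
import numpy as np, cv2
from plant import r,state,eyes,job_done,nets
def save(f,n): cv2.imwrite('pics/'+n,f['img'][:,:,::-1])
def ray(f,px,z,T=None):
    "pixel (col,row) -> world point at height z"
    T=f['world_from_camera'] if T is None else T
    T=np.array(T); K=np.array(f['camera_matrix'])
    d=T[:3,:3]@np.linalg.solve(K,[px[0],px[1],1.]); o=T[:3,3]
    return o+d*(z-o[2])/d[2]
E
python3 - <<'E'
from h import *
out=[]
for c in ('top','side'):
    f=eyes.grab_frame(c); save(f,c+'0.png')
    print(c,np.round(f['world_from_camera'],3).tolist())
    for n in ('gauge','gauge_plate','holder','housed_gauge'):
        for d in nets.cut_out(n,f):
            p=d['position']; print(n,round(d['score'],2),np.round(p),d['pixels'].sum(),ray(f,(p[1],p[0]),0.02).round(3))
    out.append(f['img'])
print(state())
E
```

```text
pics
top [[0.023, -0.988, 0.155, 0.366], [-0.999, -0.017, 0.043, 0.036], [-0.04, -0.155, -0.987, 0.941], [0.0, 0.0, 0.0, 1.0]]
gauge 0.74 [279. 174.] 1109 [0.426 0.376 0.02 ]
gauge_plate 0.56 [284. 177.] 1111 [0.417 0.368 0.02 ]
holder 0.71 [227. 340.] 3724 [0.537 0.044 0.02 ]
housed_gauge 0.96 [227. 489.] 1113 [ 0.543 -0.252  0.02 ]
side [[1.0, 0.011, -0.014, 0.511], [0.018, -0.559, 0.829, -0.924], [0.002, -0.829, -0.559, 0.709], [0.0, 0.0, 0.0, 1.0]]
gauge 0.92 [190. 299.] 575 [0.424 0.364 0.02 ]
gauge_plate 0.86 [190. 296.] 621 [0.417 0.365 0.02 ]
holder 0.77 [258. 344.] 1879 [0.551 0.022 0.02 ]
housed_gauge 0.81 [344. 338.] 1465 [ 0.533 -0.256  0.02 ]
{'t': 0.5, 'qpos': array([-1.25379398,  0.62844258,  0.03848845,  1.51745097, -0.02699376,
        0.9962727 , -0.02001026]), 'joint_velocities': array([ 0.0013065 , -0.00111559,  0.00069304,  0.00051923,  0.00050919,
       -0.00012417, -0.00081275]), 'tau': array([-1.25317540e-03, -5.62805700e+01,  1.22401848e+00, -1.93604654e+01,
        1.08391349e-02,  2.65022070e-03,  3.58008970e-05]), 'eef_pos': array([0.24275731, 0.60295673, 0.23926925]), 'tcp_rot': array([-3.14153639e+00, -3.40596004e-05,  2.75876662e+00]), 'force': array([ 0.45916441, -0.15212643,  0.28391935]), 'moment': array([ 0.03484062, -0.06917483,  0.01674753]), 'finger_force': 0.0, 'width': 0.9993181734450266}
```

View pics/top0.png

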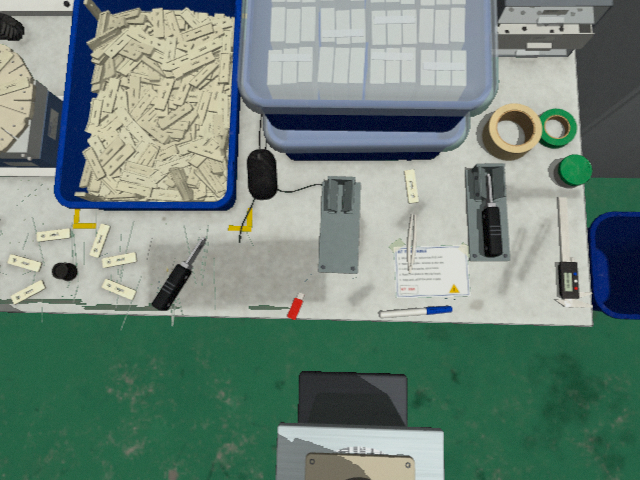

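View pics/side0.png

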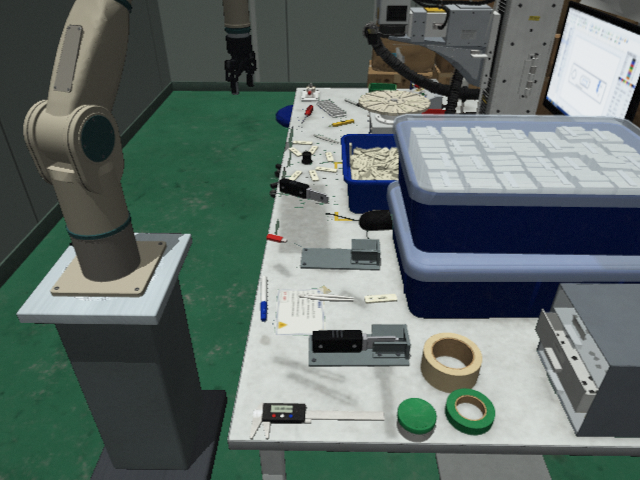

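Top view: the loose gauge has its handle at about (170,290) and its tip at (205,238). The empty holder is around (340,225) with its end wall at the top. The housed gauge is at (489,227). Next I fit model silhouettes to the masks to get the poses.

```bash
cat >> h.py <<'E'
from scipy.optimize import minimize
from scipy.spatial.transform import Rotation as Rn
def box(x0,x1,y0,y1,z0,z1): return np.array([[x,y,z] for x in(x0,x1) for y in(y0,y1) for z in(z0,z1)])/1000
G=[box(-48,48,-13,13,0,40),box(48,57,-8,8,2,30),box(57,118,-2.5,2.5,2,30)]
H=[box(-95,95,-40,40,0,6)]+[np.array([[x,s*a,z] for x in(27,88) for a,z in((7,6),(7,27),(22,46),(26,6),(26,46))])/1000 for s in(1,-1)]+[box(88,95,-26,26,0,44)]
def proj(f,P,T):
    Ti=np.linalg.inv(T); Q=P@Ti[:3,:3].T+Ti[:3,3]; q=Q@np.array(f['camera_matrix']).T
    return q[:,:2]/q[:,2:]
def place(M,p,z=0): 
    R=Rn.from_euler('z',p[2]).as_matrix(); return [m@R.T+[p[0],p[1],z] for m in M]
def draw(f,M,p,T):
    im=np.zeros((480,640),np.uint8)
    for m in place(M,p):
        h=cv2.convexHull(proj(f,m,T).astype(np.float32))
        cv2.fillConvexPoly(im,np.round(h*16).astype(np.int32),255,cv2.LINE_AA,4)
    return im/255.
def fit(views,M,p0):
    "views: [(frame,mask,T)]; returns pose x,y,yaw and loss (1-IoU)"
    def c(q):
        p=p0+np.array(q)*[.01,.01,.1]; s=0
        for f,m,T in views:
            d=draw(f,M,p,T); s+=1-np.minimum(d,m).sum()/np.maximum(d,m).sum()
        return s/len(views)
    q=np.zeros(3)
    for k in (1,.3):
        q=minimize(c,q,method='Nelder-Mead',options=dict(initial_simplex=q+k*np.vstack([np.zeros(3),np.eye(3)]),xatol=.005,fatol=1e-4)).x
    return p0+q*[.01,.01,.1],c(q)
def wristT(f,s):
    T=np.eye(4);T[:3,:3]=Rn.from_euler('xyz',s['tcp_rot']).as_matrix();T[:3,3]=s['eef_pos'];return T@np.array(f['mount'])
E
python3 - <<'E'
from h import *
gv=[];hv=[]
for c in ('top','side'):
    f=eyes.grab_frame(c);T=np.array(f['world_from_camera'])
    g=nets.cut_out('gauge',f); g=[d for d in g if ray(f,d['position'][::-1],.02)[1]>.2]
    h=nets.cut_out('holder',f)
    if g: gv.append((f,g[0]['pixels'],T))
    if h: hv.append((f,h[0]['pixels'],T))
for i in range(2):
    print('g',fit(gv[i:i+1],G,np.array([.40,.39,-.65])),'h',fit(hv[i:i+1],H,np.array([.53,.03,0.])))
pg,_=fit(gv,G,np.array([.40,.39,-.65]));ph,_=fit(hv,H,np.array([.53,.03,0.]))
print(pg,ph)
for k in(0,np.pi):
    a=r.inverse_kinematics([pg[0],pg[1],.2],[np.pi,0,pg[2]+k]); b=r.inverse_kinematics([ph[0]-.04,ph[1],.2],[np.pi,0,ph[2]+k]);print(k,a,b)
f=eyes.grab_frame('wrist');print(np.round(f['mount'],3),f['camera_matrix'],state()['t'])
E
```

```text
g (array([ 0.40912542,  0.37754419, -0.51372376]), np.float64(0.22236377472062385)) h (array([ 0.54355859,  0.0453444 , -0.02785656]), np.float64(0.056765980444159925))
g (array([ 0.40868932,  0.38064945, -0.60004022]), np.float64(0.188002914611324)) h (array([ 0.53943313,  0.04602265, -0.03383102]), np.float64(0.0816854192711951))
[ 0.40990732  0.37848604 -0.54474714] [ 0.54103531  0.0457207  -0.02717302]
0 [-0.3115482   0.64919911 -0.76746162  1.80696669  0.55788746  0.9155137
  2.83748582] [-0.63771688  0.58029887  0.74527793  1.97780116 -0.5485227   0.7939006
 -1.17365894]
3.141592653589793 [-0.84343616  0.54546827  0.07169279  1.82247399 -0.05311062  0.7754959
  0.28187272] [-0.14993221  0.47446407  0.00448465  1.96472238 -0.00317131  0.70241278
  1.40010098]
[[ 0.001 -0.951 -0.311  0.08 ]
 [ 1.     0.     0.001  0.001]
 [-0.001 -0.311  0.951 -0.134]
 [ 0.     0.     0.     1.   ]] [[386.83031077   0.         316.15171454]
 [  0.         386.83031077 239.05248608]
 [  0.           0.           1.        ]] 0.85
```

```bash
python3 - <<'E'
from h import *
P={'holder':np.array([.541,.0457,-.03]),'gauge':np.array([.409,.379,-.57])}
for n,M,z in(('holder',H,.24),('gauge',G,.18)):
    p=P[n]; r.reach([p[0],p[1],z],[np.pi,0,p[2]+np.pi]); r.wait(.2)
    s=state(); f=eyes.grab_frame('wrist'); T=wristT(f,s); save(f,'w_%s.png'%n)
    d=nets.cut_out(n,f)
    print(n,s['t'],s['eef_pos'],[(e['score'],e['pixels'].sum(),e['position']) for e in d])
    if d:
        q,l=fit([(f,d[0]['pixels'],T)],M,p); print(q,l)
        im=f['img'][:,:,::-1].copy()
        for m in place(M,q): cv2.polylines(im,[cv2.convexHull(proj(f,m,T).astype(np.float32)).astype(int)],True,(0,0,255),1)
        cv2.imwrite('pics/o_%s.png'%n,im)
E
python3 -c "
import cv2,numpy as np
a=[cv2.imread('pics/o_%s.png'%n) for n in('holder','gauge')]
cv2.imwrite('pics/o2.png',cv2.resize(np.vstack(a),None,fx=.62,fy=.62,interpolation=3))"
```

```text
holder 3.3083 [0.54102411 0.0464174  0.23994482] [(0.67, np.int64(17042), [195.6, 317.7])]
[ 0.54333935  0.04763313 -0.02035974] 0.025149981338805416
gauge 4.9667 [0.4100439  0.37798267 0.18025677] [(0.72, np.int64(4754), [225.4, 319.7])]
[ 0.41087794  0.37983534 -0.51867405] 0.12453341058351575
```

View pics/o2.png

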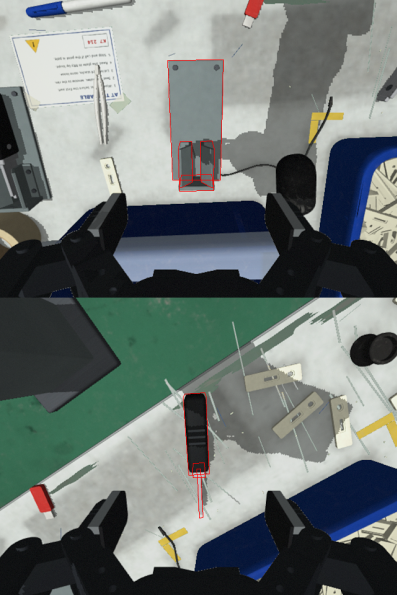

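View crop.

Both fits lie on the objects: the holder in the upper picture and the gauge in the lower one, at about (196,440). I'll check the gauge fit up close, since its loss is higher.

```bash
python3 -c "
import cv2,numpy as np
a=cv2.imread('pics/o_gauge.png')[140:370,260:380];b=cv2.imread('pics/w_gauge.png')[140:370,260:380];c=cv2.imread('pics/o_holder.png')[80:310,230:390]
cv2.imwrite('pics/c.png',cv2.resize(np.hstack([a,b,c]),None,fx=2,fy=2,interpolation=2))"
```

```text
(no output)
```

View pics/c.png

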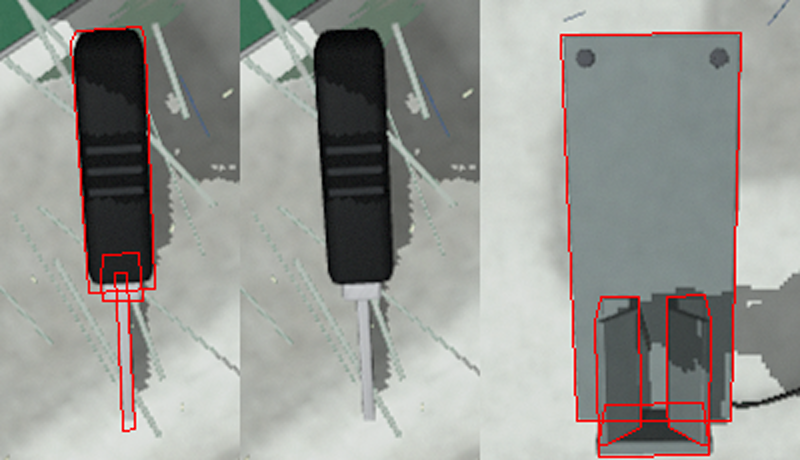

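The lateral and yaw fit is good. The observed tip sits about 5 px short, so I'll shift the origin 1.5 mm rearward. Grasping now.

```bash
python3 - <<'E'
from h import *
g=np.array([.4109,.3798,-.515]); u=np.array([np.cos(g[2]),np.sin(g[2])]); xy=g[:2]-.0015*u
o=[np.pi,0,g[2]+np.pi]
r.reach([*xy,.10],o); print(r.line_to([*xy,.016],speed=.08,until_force=8)); s=state();print(s['eef_pos'],s['force'])
r.close_gripper(); s=state(); print(s['width'],s['finger_force'],s['eef_pos'],s['force'])
r.line_to([*xy,.20],speed=.12); r.wait(.2)
s=state(); print(s['t'],s['width'],s['finger_force'],s['force'],s['eef_pos'])
f=eyes.grab_frame('wrist'); save(f,'held.png')
f=eyes.grab_frame('side'); save(f,'held_s.png')
E
python3 -c "
import cv2,numpy as np
a=cv2.imread('pics/held.png')[:,160:480];b=cv2.resize(cv2.imread('pics/held_s.png')[80:240,220:380],(480,480))
cv2.imwrite('pics/c2.png',np.hstack([a,b]))"
```

```text
False
[0.40993309 0.38082359 0.01647384] [ 0.08482703  0.21813501 -0.46439094]
0.29323563429422533 60.17768919467926 [0.40970652 0.38065008 0.01628693] [-0.3979886  -0.75957955  3.61456154]
9.1417 0.2983542059049455 59.58723306655884 [-0.27691106  0.69165041 -1.39906766] [0.40944217 0.38036371 0.19953043]
```

View pics/c2.png

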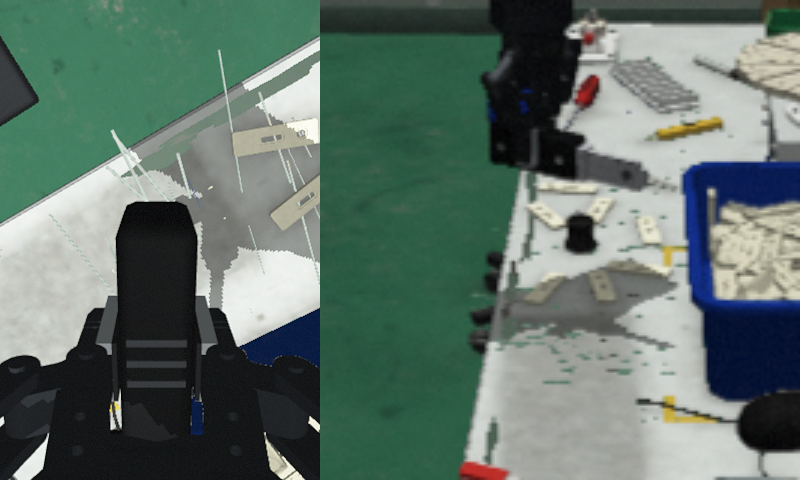

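The gauge is held firmly: rear edge at about (157,203) in the left crop, plate straight, gripper width 0.30. The rear edge puts the gauge about 1 mm ahead of the TCP. Next I hover over the holder and check alignment.

Run:
```python
from h import *
h=np.array([.5433,.0476,-.021]); u=np.array([np.cos(h[2]),np.sin(h[2])]); xy=h[:2]-.041*u
o=[np.pi,0,h[2]+np.pi]
r.reach([*xy,.20],o); r.line_to([*xy,.08],speed=.1); r.wait(.2)
s=state(); print(s['t'],s['eef_pos'],s['tcp_rot'],s['width'],s['force'])
pg=[*(s['eef_pos'][:2]+.001*u),h[2]]
ims=[]
for c,b in(('top',(160,290,270,410)),('side',(190,290,280,410))):
    f=eyes.grab_frame(c);T=np.array(f['world_from_camera']);im=f['img'][:,:,::-1].copy()
    k=4; a,bb,c0,c1=b; z=cv2.resize(im[a:bb,c0:c1],None,fx=k,fy=k,interpolation=2)
    for M,p,zz,col in((G,pg,s['eef_pos'][2]-.016,(0,0,255)),(H,h,0,(0,255,255))):
        for m in place(M,p,zz): cv2.polylines(z,[((cv2.convexHull(proj(f,m,T).astype(np.float32))-[c0,a])*k).astype(int)],True,col,1)
    ims.append(cv2.resize(z,(600,int(z.shape[0]*600/z.shape[1]))))
z=np.vstack(ims); cv2.imwrite('pics/hover.png',cv2.resize(z,None,fx=min(1,600/z.shape[0]),fy=min(1,600/z.shape[0]),interpolation=3))
```

```text
12.0917 [0.5026203  0.04846926 0.0804674 ] [3.14144977e+00 9.44246531e-04 3.12049827e+00] 0.2956801364079683 [-0.24180927 -0.29556472 -1.40977174]
```

View pics/hover.png

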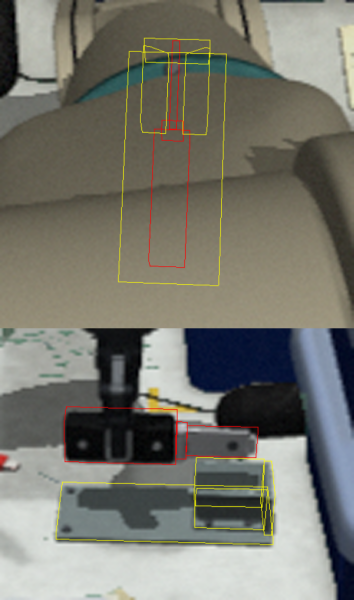

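The side view matches the model: the held gauge is level and in line with the slot. The top view is blocked by the arm. Lowering with a force stop.

Run:
```python
from h import *
s=state();xy=s['eef_pos'][:2]
h=np.array([.5433,.0476,-.021]); u=np.array([np.cos(h[2]),np.sin(h[2])]); xy=h[:2]-.041*u
r.line_to([*xy,.032],speed=.06); print(state()['force'])
hit=r.line_to([*xy,.0195],speed=.02,until_force=5); s=state(); print(hit,s['t'],s['eef_pos'],s['force'],s['moment'])
import pickle
f=eyes.grab_frame('side');T=np.array(f['world_from_camera']);z=cv2.resize(f['img'][200:300,280:410,::-1],None,fx=6,fy=6,interpolation=2)
for m in place(G,[*(h[:2]-.04*u),h[2]],.006): cv2.polylines(z,[((cv2.convexHull(proj(f,m,T).astype(np.float32))-[280,200])*6).astype(int)],True,(0,0,255),1)
cv2.imwrite('pics/down.png',z[:600])
```

```text
[ 0.23646243  0.96392798 -1.42930229]
True 13.65 [0.50234615 0.04848528 0.0222955 ] [-0.50736804  0.44616699  5.69778968] [0.01115748 0.0601317  0.01071405]
```

View pics/down.png

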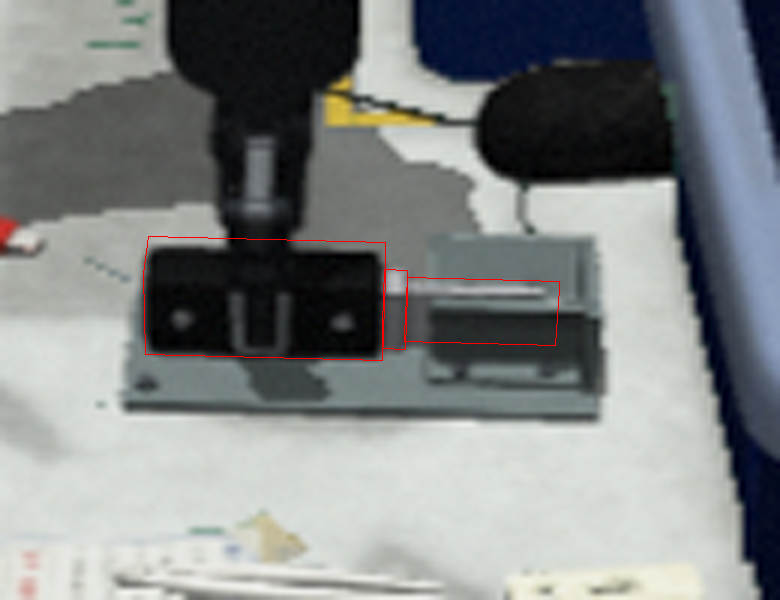

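Contact came at z 0.0223, which is exactly the seated height. The plate lies in the slot on the predicted outline, running from about (405,285) to (555,295). Releasing, backing off and checking.

Run:
```python
from h import *
r.open_gripper(); r.wait(.2); p=state()['eef_pos']
r.line_to([p[0],p[1],.20],speed=.1); r.wait(.2)
s=state(); f=eyes.grab_frame('wrist'); T=wristT(f,s); f2=eyes.grab_frame('side')
print(s['t'],s['force'])
h=np.array([.5433,.0476,-.021]); u=np.array([np.cos(h[2]),np.sin(h[2])])
z=f['img'][:,:,::-1].copy()
for m in place(G,[*(h[:2]-.04*u),h[2]],.006): cv2.polylines(z,[cv2.convexHull(proj(f,m,T).astype(np.float32)).astype(int)],True,(0,0,255),1)
a=cv2.resize(z[100:400,220:420],(400,600)); b=cv2.resize(f2['img'][200:400,280:413,::-1],(400,600))
cv2.imwrite('pics/end.png',np.hstack([a,b]))
```

```text
16.65 [-0.84273172  0.70111071 -0.62028274]
```

View pics/end.png

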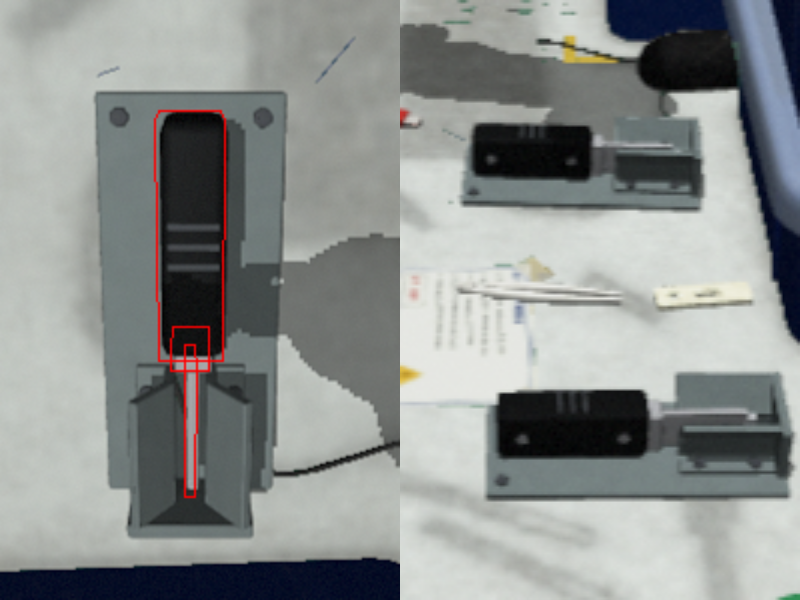

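The gauge rests level in the slot, tip at about (190,490), matching the housed one, which hasn't moved.

```bash
python3 -c "
from h import *
print(job_done())"
```

```text
the job is handed in; nothing more can be done
None
```

The loose gauge is in the empty holder, level and fully down with its plate between the cheeks; the other gauge was not disturbed, and I handed the job in after about 17 s on the robot's clock.

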